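# Sweep walnut shells off the nut board into the scrap tray

## Robot

A 7-joint arm with a two-finger parallel gripper is mounted at the origin on the work surface; the furniture and walls round the work are solid. World frame = base frame: x ahead of the robot, y to its left, z up, the work surface at z = 0. Lengths are in mm, angles in rad, forces in N, time in s.
With the tool pointing down it reaches from about 425 to 875 mm from the base axis. Payload 4.7 kg.
Tool frame: the origin (TCP) lies between the finger pads; the fingertips stand 22 mm ahead of it and the grasp point (between the pads) lies 3 mm ahead of it; z points along the fingers, y is the line along which they close (so a half turn about z gives the same grasp; the last joint's range is limited). The gripper opens to 85 mm and grips with 20 to 120 N. Pads are 22 mm wide; open, the fingers measure 114 mm over their backs; the gripper's body (76 mm by 85 mm) begins 54 mm behind the grasp point. The pads swing forward as they close: fully open they stand 13 mm farther back than shut.
Start: joints at [1.269, 0.321, -0.07, 1.45, 0.023, 1.371, -0.057], TCP at [201.856, -617.881, 253.349] pointing down, gripper open.
Joint ranges: [-2.86, 2.86], [-0.3, 2.09], [-1.38, 1.24], [0.06, 2.45], [-1.56, 4.7], [0.09, 2.05], [-2.69, 2.69]. Speed limits (rad/s): [2.57, 2.57, 3.14, 3.14, 3.14, 3.14, 3.14].

## Interface

Orientations are given as a rotation vector (axis times angle).
In Python, from rig import * gives the robot as it stands.
- The arm moves only by the shell command python3 -m inch 'ROWS' [FORCE]. ROWS is text: rows parted by semicolons, each of 5 numbers parted by spaces: the opening, from 0 (shut) to 1 (fully open), then the shift along the tool's x, y, z in m, then the turn about the tool's z in rad. A call has 1 to 8 rows; each row shifts and turns the commanded pose from where the row before left it, along the tool's axes as they then stand; what a row does not reach is not made up. A row lasts 1/12 s, in which the tool goes at most 41.7 mm and 7.16 degrees, less where a joint would pass 70% of its speed; a pose out of reach is approached as far as the arm can. A call is refused whole if a number of a shift passes 0.0417 or a number of a turn 0.125, either way. A call with a gripper value outside its range is refused whole. The fingers move at their own pace and stop on an object; FORCE is the grip in N (left out, the last holds). Time passes only in rows, so rows that do not move let the fingers close. It gives the time, the measured TCP pose, the force, the opening and the grip force at its end, in the units of the state.
- sense(): the state, without advancing time (a new reading comes with each control period).
- capture(name): name is "side" or "top" or "wrist"; returns a dict with "frame" (400x640x3 uint8, red, green, blue), "mtx" (3x3 intrinsics, pixels), "k1" (the pictures are not rectified: a ray, as slopes to the right and down, at radius r is drawn at 1 + k1 r^2 times it, then the intrinsics apply), "R" (3x3) and "t" (3): a world point X has camera coordinates R X + t. Camera axes: x right, y down, z forward; pixel columns grow to the right and rows downward; lengths in mm; the calibration is good to about 2 mm. A picture is of the moment at which its call begins. There is no depth.
- close_job(): hands the job in; it is judged then, once.
Trained networks look in a picture, given as the dict that the camera call returned (one of the last four; its "shot" number tells which), for a name from the list of things; names that differ only in an ending like _2 or _b are one class to them, and where a whole thing is asked for, a point or a joint stands for the part that bears it (a point fixed in the world has none). Each returns a list of dicts, best first, with "score" (0 to 1); they miss things now and then, are a little off and sometimes report something else, mostly with a low value. They report only what shows in the picture. A call takes as long as a camera call.
- look_for(picture, query): "xyz" ([x, y, z] in mm, in world coordinates, good to about 4 mm: the middle of the surface that is visible of it).
- silhouettes(picture, query): "mask" (400x640 bool, what is visible of it).
- mark_of(picture, query): "xyz" ([x, y, z] in mm, in world coordinates, good to about 4 mm: a listed point, or the origin of a listed thing).
The state is a dict: "time_s": time; "q": joint angles; "joint_velocities": joint speeds; "joint_efforts": joint torques, N m; "position": TCP position; "tcp_rot": TCP orientation; "force": force on the tool from outside, world axes, zero at the start; "ft_torque": the same for the moment, N m; "opening": finger opening in mm; "finger_force": force on a finger pad.
Only numpy, scipy, OpenCV 4.12 (cv2) and the standard library are available. Lean on these libraries where they do the work, as an engineer would, in place of code of your own. Each camera call takes 0.05 s, during which the arm holds its last target. There are 200 camera calls.

## Task

Push the steel scrap tray fully home against its stop under the open end of the nut board, then take the red-handled scraper and sweep all five walnut half shells off the board into the tray, never touching the shells with the fingers. Afterwards stand the scraper upright on the middle of its blue mat and let go; leave the other things on the table where they are.

Things in the scene. Friction and masses are not known exactly. Their poses are not given: they have to be found in the camera images.
- nut_board: Fixed light-wood board, 152 (its x) x 200 mm (y), top face 36 mm above the table. Origin: centre of its underside. A rim 8 mm high, 6 mm thick runs along both long sides (140 mm clear between them) and the +y end (y = 94..100 mm). The -y end (y = -100 mm) is open, flush with the top, and overhangs the base by 32 mm. Yaw within 0.2 rad of the world's axes.
- scrap_tray (a joint): Travel (m) of the open steel scrap tray, which slides on the table along the board's y at its open end. 0 = home, at its hard stop, its low inner wall (19 mm high) under the overhang; positive = out, toward board -y, at most 0.09, leaving a gap to the board. About 5 N of friction; it stays where it is left.
- tray_push (a point): Middle of the outside face of the tray's far end wall, 35 mm above the table; pushed here toward board +y, the tray goes home. This wall is 3 mm thick, 150 mm wide, its rim 52 mm above the table; the side walls are 50 mm high. Axes as the board's.
- tray_floor (a point): Centre of the tray's open floor (the part clear of the overhang when home), 5 mm above the table; axes as the board's. The inside is 144 mm wide (x) and runs from y = -43 mm (end wall) to +61 mm (low inner wall); when home, the board's edge is above y = +46 mm.
- scraper: Loose hand scraper, 0.11 to 0.23 kg, standing on a blue mat: white foot 84 (its x) x 26 (y) x 18 mm high, white neck, red handle 76 (x) x 24 mm (y), from 38 to 80 mm above its underside, to be gripped across the 24 mm. Origin: centre of the foot's underside; z up. The foot's flat long sides do the sweeping.
- mat: Fixed blue mat, 130 x 70 x 4 mm, the scraper's parking place. Origin: centre of its underside on the table; the scraper stands on it with its underside 4 mm above this, its long side along the mat's x at the start.
- shell_0: Walnut half shell, brown ribbed dome lying flat side down on the board, 30 mm diameter, 13 mm high, about 12 g; all five alike. Origin: centre of its flat side. Its whole flat side lies between the board's y = -75 and +45 mm at the start.
- shell_1: Walnut half shell, brown ribbed dome lying flat side down on the board, 30 mm diameter, 13 mm high, about 12 g; all five alike. Origin: centre of its flat side. Its whole flat side lies between the board's y = -75 and +45 mm at the start.
- shell_2: Walnut half shell, brown ribbed dome lying flat side down on the board, 30 mm diameter, 13 mm high, about 12 g; all five alike. Origin: centre of its flat side. Its whole flat side lies between the board's y = -75 and +45 mm at the start.
- shell_3: Walnut half shell, brown ribbed dome lying flat side down on the board, 30 mm diameter, 13 mm high, about 12 g; all five alike. Origin: centre of its flat side. Its whole flat side lies between the board's y = -75 and +45 mm at the start.
- shell_4: Walnut half shell, brown ribbed dome lying flat side down on the board, 30 mm diameter, 13 mm high, about 12 g; all five alike. Origin: centre of its flat side. Its whole flat side lies between the board's y = -75 and +45 mm at the start.
- carton: Bystander: small upright white carton, 42 x 62 x 126 mm; origin centre of underside.
- steel_cup: Bystander: small empty steel cup, 64 mm diameter, 36 mm high; origin centre of underside.

How it is judged:
By the outcome, as a careful person would: the job done as asked, in the order asked, and still so for the second after the job is handed in, with the robot touching nothing.
It also fails if it takes over 66 s, if anything falls off the work surface, if the arm or the gripper's body presses on something with over 40 N, if the wrist force passes 120 N, or if a joint passes its speed limit or range.

## Working session

There is one attempt and no reset: what is moved stays moved. The work goes in short steps, Python scripts to look and compute and a shell command to move; the robot and the scene stay as the last step left them, time stands still between calls to the robot, and variables do not carry over. Pictures are saved under pics/ and viewed, at most 11 in all, crops included, and the job is handed in when it is done.

```bash
mkdir -p pics; ls; cat > h.py <<'E'
from rig import *
import numpy as np, cv2
from scipy.spatial.transform import Rotation as Ro
def ray(c,u,v):
    m=c["mtx"]; d=np.array([(u-m[0][2])/m[0][0],(v-m[1][2])/m[1][1]]); s=d.copy()
    for _ in range(20): s=d/(1+c["k1"]*(s@s))
    R=np.array(c["R"]);t=np.array(c["t"])
    return -R.T@t, R.T@np.array([s[0],s[1],1])
def onz(c,u,v,z):
    o,d=ray(c,u,v); return o+d*(z-o[2])/d[2]
def proj(c,X):
    p=np.array(c["R"])@np.array(X)+np.array(c["t"]); s=p[:2]/p[2]; s=s*(1+c["k1"]*(s@s)); m=c["mtx"]
    return np.array([m[0][0]*s[0]+m[0][2],m[1][1]*s[1]+m[1][2]])
def save(c,n): cv2.imwrite(f"pics/{n}.png",c["frame"][:,:,::-1])
E
python3 - <<'E'
from h import *
s=sense(); print(s["position"],s["tcp_rot"],s["opening"],s["time_s"]); print(Ro.from_rotvec(s["tcp_rot"]).as_matrix().round(3))
for n in ["top","side"]:
    c=capture(n); save(c,n+"0")
    for q in ["nut_board","tray_push","tray_floor","scraper","mat","shell_0","carton","steel_cup"]:
        print(n,q,[(np.round(r["xyz"]).tolist(),round(r["score"],2)) for r in mark_of(c,q)][:7])
E
```

```text
pics
[ 201.70564873 -617.38619929  252.22371867] [-3.10063240e+00 -4.93867292e-01  6.61874104e-04] 85.35198984344936 0.0
[[ 0.951  0.311 -0.001]
 [ 0.311 -0.951  0.002]
 [-0.    -0.002 -1.   ]]
top nut_board [([435.0, 219.0, 4.0], 0.94)]
top tray_push [([444.0, -24.0, 34.0], 0.95)]
top tray_floor [([443.0, 18.0, 1.0], 0.81)]
top scraper [([440.0, -316.0, 2.0], 0.92)]
top mat [([432.0, -320.0, -2.0], 0.84), ([434.0, 221.0, 1.0], 0.54)]
top shell_0 [([460.0, 171.0, 35.0], 0.57), ([382.0, 223.0, 37.0], 0.54), ([437.0, 227.0, 33.0], 0.52), ([488.0, 238.0, 36.0], 0.48), ([404.0, 177.0, 38.0], 0.45)]
top carton [([487.0, 468.0, -1.0], 0.92)]
top steel_cup [([242.0, 294.0, 0.0], 0.84), ([442.0, -317.0, 3.0], 0.18)]
side nut_board [([436.0, 219.0, -2.0], 0.57)]
side tray_push [([447.0, -26.0, 36.0], 0.81)]
side tray_floor [([446.0, 22.0, 1.0], 0.71)]
side scraper [([447.0, -312.0, 8.0], 0.86), ([437.0, 218.0, -2.0], 0.38)]
side mat [([431.0, -318.0, -3.0], 0.56)]
side shell_0 [([438.0, 222.0, 34.0], 0.52), ([381.0, 218.0, 38.0], 0.47), ([462.0, 174.0, 36.0], 0.47), ([490.0, 238.0, 37.0], 0.42), ([439.0, 219.0, -2.0], 0.17)]
side carton [([491.0, 469.0, 1.0], 0.74)]
side steel_cup [([244.0, 292.0, -2.0], 0.82), ([490.0, 238.0, 40.0], 0.54)]
```

View pics/top0.png

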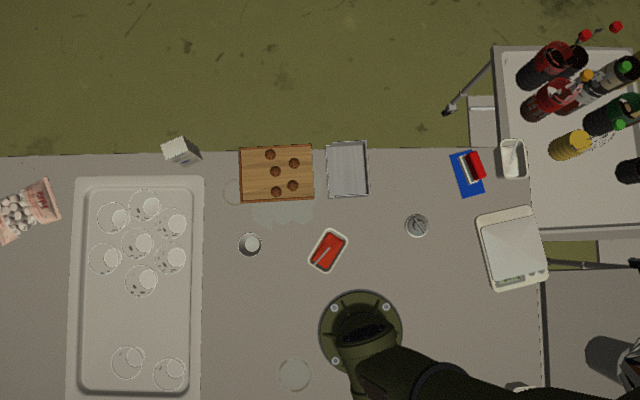

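View pics/side0.png

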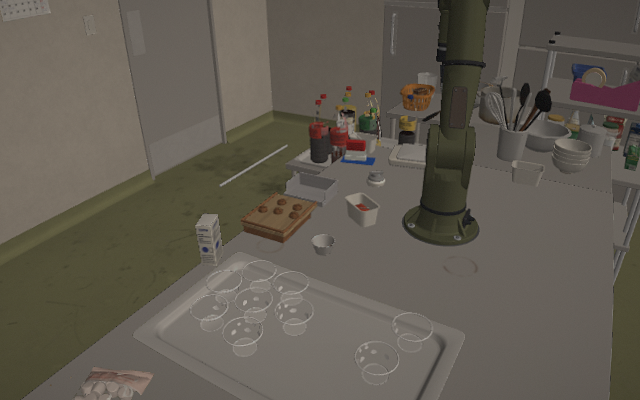

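The top picture shows the board at (276,172) with five shells, the tray pulled out at (347,168), the scraper and mat at (470,172), a white tub close by at (512,158), the carton at (181,150) and the cup at (250,243). The side picture agrees. Next I'll measure the yaws.

```bash
python3 - <<'E'
from h import *
c=capture("top")
print("cam",ray(c,320,200)[0].round())
def rect(mask,z):
    cs,_=cv2.findContours(mask.astype(np.uint8),0,1); k=max(cs,key=cv2.contourArea)[:,0]
    P=np.array([onz(c,u,v,z)[:2] for u,v in k],np.float32)
    (x,y),(w,h),a=cv2.minAreaRect(P); return (round(x,1),round(y,1)),(round(w,1),round(h,1)),round(a,2)
for q,z in [("nut_board",40),("scrap_tray",50),("mat",4),("scraper",80)]:
    r=silhouettes(c,q)
    if r: print(q,r[0]["score"],rect(r[0]["mask"],z))
hsv=cv2.cvtColor(c["frame"],cv2.COLOR_RGB2HSV); f=np.zeros((400,640),bool); f[130:210,440:500]=1
red=((hsv[...,0]<10)|(hsv[...,0]>170))&(hsv[...,1]>120)&f
blue=(abs(hsv[...,0].astype(int)-112)<15)&(hsv[...,1]>120)&f
print("red",rect(red,80),"blue",rect(blue,4))
# corners of board & tray via mean
im=cv2.resize(c["frame"][125:215,225:535],None,fx=2.58,fy=2.58*1.0,interpolation=cv2.INTER_CUBIC); cv2.imwrite("pics/crop.png",im[:,:,::-1])
E
```

```text
cam [ 255.  108. 1038.]
nut_board 0.97 ((436.2, 221.1), (154.6, 203.3), 2.23)
scrap_tray 0.68 ((441.8, 27.5), (160.3, 119.6), 2.31)
mat 0.8 ((431.5, -315.5), (131.6, 71.7), 13.54)
scraper 0.59 ((435.1, -297.7), (79.6, 58.6), 18.32)
red ((440.2, -307.1), (74.3, 37.3), 17.53) blue ((431.4, -314.2), (128.5, 68.3), 14.57)
```

View pics/crop.png

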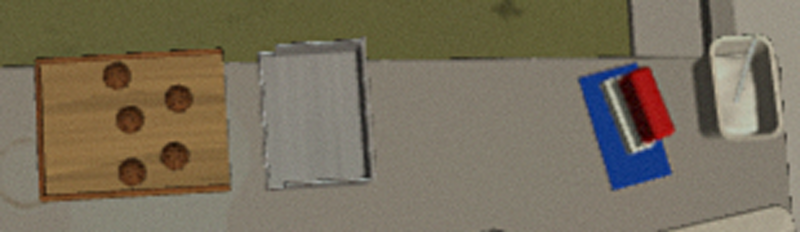

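The board yaw is about 0.039. The scraper stands near (441,-315) with yaw about 0.27–0.3. The tray is out about 53 mm. I'll turn the tool, shut the fingers and go to the outer side of the tray.

```bash
cat >> h.py <<'E'
def plan(X,yaw):
    "shift in mm along the axes of the tool once turned; turn about tool z first"
    s=sense(); M=Ro.from_rotvec(s["tcp_rot"]).as_matrix(); y0=np.arctan2(M[1,0],M[0,0])
    turn=y0-yaw; T=np.array([[np.cos(yaw),np.sin(yaw),0],[np.sin(yaw),-np.cos(yaw),0],[0,0,-1]])
    d=T.T@(np.array(X)-s["position"])
    print("t",round(s["time_s"],2),"pos",np.round(s["position"],1),"yaw",round(y0,3),"F",np.round(s["force"],1),"open",round(s["opening"],1),"| turn",round(turn,3),"shift",d.round(1),"len",round(np.linalg.norm(d)))
E
python3 -m inch '0 0 0 0 0.0925; 0 0 0 0 0.0925; 0 0 0 0 0.0925; 0 0.0175 -0.0351 0 0; 0 0.0175 -0.0351 0 0; 0 0.0175 -0.0351 0 0; 0 0.0175 -0.0351 0 0; 0 0.0175 -0.0351 0 0' 40
python3 -m inch '0 0.0175 -0.0351 0 0; 0 0.0175 -0.0351 0 0; 0 0.0175 -0.0351 0 0; 0 0.0175 -0.0351 0 0; 0 0.0175 -0.0351 0 0; 0 0.0175 -0.0351 0 0; 0 0.0175 -0.0351 0 0; 0 0.0175 -0.0351 0 0'
python3 -m inch '0 0.0175 -0.0351 0 0; 0 0.0175 -0.0351 0 0; 0 0 0 0 0; 0 0 0 0 0'
python3 -c "
from h import *
plan([444,-80,40],0.039)"
```

```text
time_s: 1.82
position: [283.1, -437.4, 253.4]
tcp_rot: [3.141, 0.06, 0.0]
force: [0.4, -0.0, 0.3]
opening: 0.1
finger_force: 0.0
time_s: 2.48
position: [412.1, -151.3, 253.7]
tcp_rot: [3.14, 0.06, 0.001]
force: [1.6, -0.7, -0.8]
opening: 0.5
finger_force: 0.0
time_s: 2.82
position: [444.7, -79.3, 253.6]
tcp_rot: [3.14, 0.069, 0.001]
force: [-0.5, -0.7, -0.8]
opening: 0.3
finger_force: 0.0
t 2.82 pos [444.7 -79.3 253.6] yaw 0.044 F [-0.5 -0.7 -0.8] open 0.3 | turn 0.005 shift [ -0.7   0.7 213.6] len 214
```

```bash

python3 -m inch '0 0 0 0.0355 0; 0 0 0 0.0355 0; 0 0 0 0.0355 0; 0 0 0 0.0355 0; 0 0 0 0.0355 0; 0 0 0 0.0355 0; 0 0 -0.015 0 0; 0 0 -0.015 0 0'
python3 -m inch '0 0 -0.01 0 0; 0 0 -0.01 0 0; 0 0 -0.008 0 0; 0 0 -0.008 0 0; 0 0 -0.008 0 0'
python3 -c "
from h import *
plan([444,13,40],0.039)
c=capture('top'); save(c,'push'); print(mark_of(c,'tray_push')[:1])"
```

```text
time_s: 3.48
position: [440.1, -53.4, 37.5]
tcp_rot: [-3.14, -0.053, 0.01]
force: [0.5, 0.2, 0.7]
opening: -0.4
finger_force: 0.0
time_s: 3.9
position: [440.5, -10.2, 40.2]
tcp_rot: [3.138, 0.057, -0.002]
force: [-0.2, -5.5, -3.5]
opening: -0.1
finger_force: 2.8
t 3.9 pos [440.5 -10.2  40.2] yaw 0.036 F [-0.2 -5.5 -3.5] open -0.1 | turn -0.003 shift [  4.4 -23.    0.2] len 23
[{'xyz': [442.0, 7.6, 35.6], 'score': 0.82}]
```

```bash

python3 -m inch '0 0 -0.006 0 0; 0 0 -0.006 0 0; 0 0 -0.004 0 0'
python3 -m inch '0 0 -0.003 0 0; 0 0 -0.002 0 0'
python3 -m inch '0 0 -0.002 0 0;0 0 0 0 0'
```

```text
time_s: 4.25
position: [440.2, 6.5, 40.5]
tcp_rot: [3.139, 0.058, -0.001]
force: [-1.4, -5.3, -0.4]
opening: -0.1
finger_force: 2.7
time_s: 4.42
position: [440.0, 11.4, 40.5]
tcp_rot: [3.139, 0.058, -0.001]
force: [-1.4, -5.3, -0.8]
opening: -0.0
finger_force: 2.6
time_s: 4.58
position: [439.9, 13.7, 40.5]
tcp_rot: [3.139, 0.058, -0.001]
force: [-1.7, -5.2, 0.6]
opening: 0.0
finger_force: 2.3
```

```bash

python3 -m inch '0 0 -0.002 0 0; 0 0 0 0 0'
python3 -m inch '0 0 -0.002 0 0; 0 0 0 0 0'
python3 -m inch '0 0 -0.002 0 0; 0 0 0 0 0'
```

```text
time_s: 4.75
position: [439.9, 15.6, 40.5]
tcp_rot: [3.139, 0.058, -0.001]
force: [-1.7, -4.6, 0.7]
opening: -0.4
finger_force: 2.6
time_s: 4.92
position: [439.8, 15.7, 40.5]
tcp_rot: [3.137, 0.057, -0.002]
force: [-1.8, -10.3, 0.9]
opening: -0.1
finger_force: 5.0
time_s: 5.08
position: [439.8, 15.7, 40.5]
tcp_rot: [3.134, 0.055, -0.002]
force: [-2.1, -14.7, 1.0]
opening: -0.3
finger_force: 7.4
```

The tray is home: it stopped at 15.7 while the force rose to 15 N. Now I retreat, rise and go above the scraper.

```bash

python3 -m inch '0 0 0.02 0 0; 0 0 0.02 0 0; 0 0 0 -0.04 0; 0 0 0 -0.04 0; 0 0 0 -0.04 0; 0 0 0 -0.04 0; 0.6 0 0 0 -0.12; 0.6 0 0 0 -0.12'
python3 -m inch '0.6 -0.008 0.035 0 0; 0.6 -0.008 0.035 0 0; 0.6 -0.008 0.035 0 0; 0.6 -0.008 0.035 0 0; 0.6 -0.008 0.035 0 0; 0.6 -0.008 0.035 0 0; 0.6 -0.008 0.035 0 0; 0.6 -0.008 0.035 0 0'
python3 -m inch '0.6 0 0 0 0; 0.6 0 0 0 0'
python3 - <<'E'
from h import *
plan([455,-311,200],0.28)
c=capture("top"); print("push",mark_of(c,"tray_push")[:1],mark_of(c,"tray_floor")[:1],mark_of(c,"nut_board")[:1])
w=capture("wrist"); save(w,"wrist1"); print("cam",ray(w,320,200)[0].round())
for q in ["scraper","mat"]: print(q,[(np.round(r["xyz"],1).tolist(),round(r["score"],2)) for r in mark_of(w,q)][:3])
hsv=cv2.cvtColor(w["frame"],cv2.COLOR_RGB2HSV)
red=((hsv[...,0]<10)|(hsv[...,0]>170))&(hsv[...,1]>120)
blue=(abs(hsv[...,0].astype(int)-112)<15)&(hsv[...,1]>120)
for n,m,z in [("red",red,84),("blue",blue,4)]:
    cs,_=cv2.findContours(m.astype(np.uint8),0,1); k=max(cs,key=cv2.contourArea)[:,0]
    P=np.array([onz(w,u,v,z)[:2] for u,v in k],np.float32); print(n,cv2.minAreaRect(P))
E
```

```text
time_s: 5.75
position: [444.3, -18.5, 204.1]
tcp_rot: [3.107, 0.444, 0.013]
force: [-0.4, -0.6, 0.2]
opening: 23.7
finger_force: 0.0
time_s: 6.42
position: [457.7, -307.3, 201.1]
tcp_rot: [3.11, 0.436, 0.004]
force: [0.9, 0.9, 0.6]
opening: 51.1
finger_force: 0.0
time_s: 6.58
position: [456.9, -307.9, 200.4]
tcp_rot: [-3.112, -0.429, -0.002]
force: [0.1, 0.4, 0.3]
opening: 51.3
finger_force: 0.0
t 6.58 pos [ 456.9 -307.9  200.4] yaw 0.274 F [0.1 0.4 0.3] open 51.3 | turn -0.006 shift [-2.7  2.5  0.4] len 4
push [{'xyz': [440.1, 34.6, 37.4], 'score': 0.9}] [{'xyz': [439.3, 73.8, 5.0], 'score': 0.86}] [{'xyz': [436.6, 223.4, 2.2], 'score': 0.8}]
cam [ 539. -280.  321.]
scraper [([443.8, -315.2, 1.3], 0.56)]
mat []
red ((447.3918151855469, -312.5189514160156), (80.2763671875, 22.49761199951172), 18.535295486450195)
blue ((431.8575439453125, -315.76025390625), (127.76526641845703, 68.25053405761719), 13.981419563293457)
```

View pics/wrist1.png

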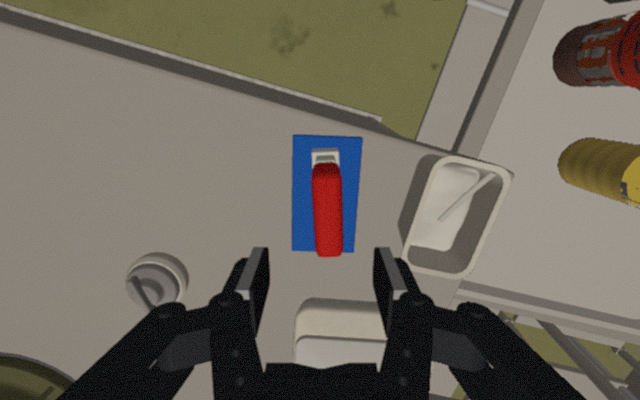

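The wrist picture shows the red handle at x 314–342, y 163–256, turned about 4° against the mat and at a yaw of about 0.315. Its centre is near (445,-314), and the fingers straddle it. I'll align, go down and grip about 15 mm toward +x of the middle.

```bash

python3 -m inch '0.6 0.0025 0.001 0 -0.04; 0.6 0 0 0.0335 0; 0.6 0 0 0.0335 0; 0.6 0 0 0.0335 0; 0.6 0 0 0.0335 0; 0.6 0 0 0 0'
python3 -c "
from h import *
plan([460,-308.5,66],0.315)"
```

```text
time_s: 7.43
position: [455.4, -302.6, 60.2]
tcp_rot: [-3.093, -0.498, 0.013]
force: [-1.2, 0.1, -0.6]
opening: 51.3
finger_force: 0.0
t 7.43 pos [ 455.4 -302.6   60.2] yaw 0.319 F [-1.2  0.1 -0.6] open 51.3 | turn 0.004 shift [ 2.6  7.  -5.8] len 9
```

```bash

python3 -m inch '0.6 0 0 0 0; 0.6 0 0 0 0;0.6 0 0 0 0'
python3 -c "
from h import *
plan([460,-308.5,66],0.315)"
```

```text
time_s: 7.68
position: [461.5, -306.7, 69.1]
tcp_rot: [3.098, 0.498, 0.005]
force: [0.8, 0.2, 0.5]
opening: 51.0
finger_force: 0.0
t 7.68 pos [ 461.5 -306.7   69.1] yaw 0.319 F [0.8 0.2 0.5] open 51.0 | turn 0.004 shift [-1.9  1.2  3.1] len 4
```

```bash

python3 -m inch '0.6 0 0.001 0.003 0; 0.6 0 0 0 0; 0 0 0 0 0; 0 0 0 0 0; 0 0 0 0 0; 0 0 0 0 0; 0 0 0 0 0' 80
python3 -m inch '0 0 0 -0.01 0; 0 0 0 -0.03 0; 0 0 0 -0.03 0; 0 0 0 -0.03 0; 0 0 0 0 0; 0 0 0 0 0'
python3 - <<'E'
from h import *
plan([460,-308.5,66],0.315)
w=capture("wrist"); save(w,"wrist2")
for n in ["wrist","top","side"]:
    c=w if n=="wrist" else capture(n)
    for q in ["scraper","mat"]: print(n,q,[(np.round(r["xyz"],1).tolist(),round(r["score"],2)) for r in mark_of(c,q)][:2])
E
```

```text
time_s: 8.27
position: [460.3, -307.0, 63.9]
tcp_rot: [3.101, 0.498, 0.001]
force: [-0.8, 0.9, 3.5]
opening: 23.1
finger_force: 78.4
time_s: 8.77
position: [460.9, -307.3, 165.4]
tcp_rot: [3.099, 0.498, 0.004]
force: [-0.4, 0.1, -1.8]
opening: 23.1
finger_force: 78.8
t 8.77 pos [ 460.9 -307.3  165.4] yaw 0.318 F [-0.4  0.1 -1.8] open 23.1 | turn 0.003 shift [-1.2  0.8 99.4] len 99
wrist scraper [([444.3, -314.7, 106.2], 0.78)]
wrist mat []
top scraper [([440.4, -314.0, 101.1], 0.78)]
top mat [([433.2, -318.0, -4.9], 0.88)]
side scraper [([400.4, 176.9, 34.2], 0.73), ([444.6, -315.8, 106.4], 0.67)]
side mat [([432.9, -318.8, 0.5], 0.57)]
```

View pics/wrist2.png

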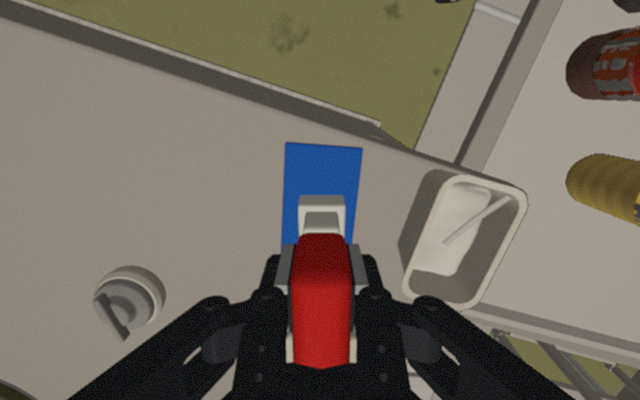

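The scraper is held squarely: neck at (322,215), handle at (320,300), with its centre about 17 mm toward tool -x. Now I turn to the board's yaw and carry it over the board's closed end.

```bash

python3 -m inch '0 0 0 0 0.093; 0 0 0 0 0.093; 0 0 0 0 0.093; 0 0.002 -0.02 0 0; 0 0.002 -0.035 0 0; 0 0.002 -0.035 0 0; 0 0.002 -0.035 0 0; 0 0.002 -0.035 0 0'
python3 -m inch '0 0.002 -0.035 0 0; 0 0.002 -0.035 0 0; 0 0.002 -0.035 0 0; 0 0.002 -0.035 0 0; 0 0.002 -0.035 0 0; 0 0.002 -0.035 0 0; 0 0.002 -0.035 0 0; 0 0.002 -0.035 0 0'
python3 -m inch '0 0.002 -0.035 0 0; 0 0.002 -0.035 0 0; 0 0.002 -0.035 0 0; 0 0.002 -0.035 0 0; 0 0.002 -0.02 0 0; 0 0 0 0 0; 0 0 0 0 0; 0 0 0 0 0'
python3 - <<'E'
from h import *
plan([473,297.5,115],0.039)
c=capture("side"); save(c,"s2")
for q in ["scraper","nut_board"]: print(q,[(np.round(r["xyz"],1).tolist(),round(r["score"],2)) for r in mark_of(c,q)][:2])
E
```

```text
time_s: 9.88
position: [463.4, -145.0, 163.1]
tcp_rot: [3.141, 0.061, -0.0]
force: [0.8, 0.2, -1.2]
opening: 22.8
finger_force: 78.6
time_s: 10.55
position: [468.4, 135.5, 163.4]
tcp_rot: [3.14, 0.062, 0.001]
force: [0.6, -1.0, -1.2]
opening: 23.3
finger_force: 78.6
time_s: 11.22
position: [472.5, 293.1, 162.8]
tcp_rot: [3.14, 0.061, -0.001]
force: [-0.3, -1.0, -2.1]
opening: 22.9
finger_force: 79.0
t 11.22 pos [472.5 293.1 162.8] yaw 0.039 F [-0.3 -1.  -2.1] open 22.9 | turn -0.0 shift [ 0.7 -4.3 47.8] len 48
scraper [([454.2, 289.6, 106.7], 0.76)]
nut_board [([436.2, 214.7, 0.0], 0.95)]
```

```bash

python3 -m inch '0 0 -0.002 0.025 0; 0 0 0 0.025 0; 0 0 0 0.006 0; 0 0 0 0.003 0; 0 0 0 0 0; 0 0 0 0 0'
python3 -m inch '0 0 0 0.002 0; 0 0 0 0 0;0 0 0 0 0'
python3 -m inch '0 0 0 0.002 0; 0 0 0 0 0;0 0 0 0 0'
python3 -m inch '0 0 0 0.002 0; 0 0 0 0 0;0 0 0 0 0'
```

```text
time_s: 11.87
position: [473.1, 296.3, 105.4]
tcp_rot: [-3.14, -0.061, -0.002]
force: [0.5, -0.3, -1.3]
opening: 23.0
finger_force: 78.9
time_s: 12.12
position: [472.7, 296.3, 103.0]
tcp_rot: [-3.141, -0.062, -0.002]
force: [-1.4, -0.5, -0.9]
opening: 23.1
finger_force: 78.9
time_s: 12.37
position: [472.2, 296.1, 100.2]
tcp_rot: [3.141, 0.062, -0.0]
force: [0.6, -0.6, -1.8]
opening: 23.3
finger_force: 78.9
time_s: 12.62
position: [472.1, 296.1, 98.1]
tcp_rot: [3.141, 0.062, -0.001]
force: [0.4, -0.0, -1.8]
opening: 23.3
finger_force: 78.9
```

```bash

python3 -m inch '0 0 0.01 0 0; 0 0 0.01 0 0; 0 0 0.01 0 0; 0 0 0.01 0 0; 0 0 0.01 0 0; 0 0 0.01 0 0; 0 0 0.01 0 0; 0 0 0.01 0 0'
python3 - <<'E'
from h import *
plan([473,101,98],0.039)
c=capture("top"); save(c,"s3")
for q in ["scraper","shell_0"]: print(q,[(np.round(r["xyz"],1).tolist(),round(r["score"],2)) for r in mark_of(c,q)][:6])
im=cv2.resize(c["frame"][120:240,220:400],None,fx=4,fy=4,interpolation=cv2.INTER_CUBIC); cv2.imwrite("pics/crop2.png",im[:,:,::-1])
E
```

```text
time_s: 13.28
position: [475.5, 215.0, 98.3]
tcp_rot: [3.141, 0.061, 0.0]
force: [0.1, 0.4, -0.7]
opening: 23.4
finger_force: 78.9
t 13.28 pos [475.5 215.   98.3] yaw 0.039 F [ 0.1  0.4 -0.7] open 23.4 | turn -0.0 shift [ -6.9 113.8   0.3] len 114
scraper [([454.4, 214.4, 37.2], 0.61)]
shell_0 [([382.6, 222.2, 37.8], 0.54)]
```

View pics/crop2.png

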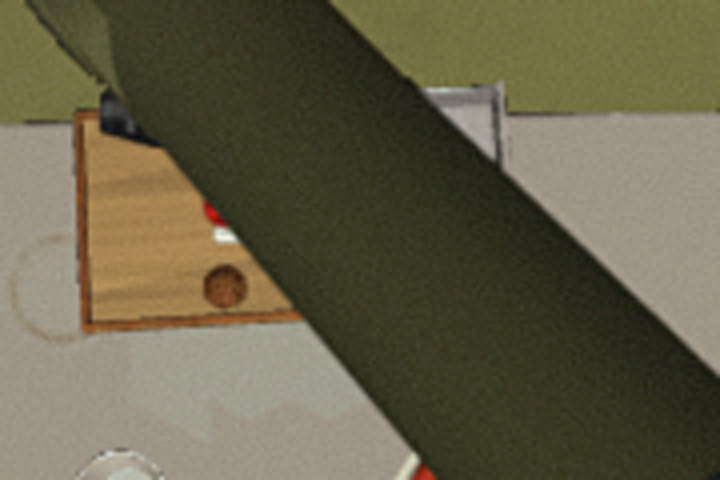

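The arm hides most of the board, but the left shell (225,287) lies clear of the foot and the closed half of the board is empty. I'll continue the stroke.

```bash

python3 -m inch '0 0 0.01 0 0; 0 0 0.01 0 0; 0 0 0.01 0 0; 0 0 0.01 0 0; 0 0 0.01 0 0; 0 0 0.01 0 0'
python3 -m inch '0 0 0.01 0 0; 0 0 0.01 0 0; 0 0 0.01 0 0; 0 0 0.01 0 0; 0 0 0.01 0 0; 0 0 0.006 0 0; 0 0 0 0 0; 0 0 0 0 0'
python3 - <<'E'
from h import *
plan([473,101,98],0.039)
for n in ["top","side","wrist"]:
    c=capture(n); save(c,"s4"+n)
    print(n,[(np.round(r["xyz"],1).tolist(),round(r["score"],2)) for r in mark_of(c,"shell_0")][:6])
E
```

```text
time_s: 13.93
position: [477.8, 154.9, 98.2]
tcp_rot: [3.141, 0.061, -0.0]
force: [-0.3, -0.4, -2.3]
opening: 22.9
finger_force: 79.1
time_s: 14.6
position: [480.0, 100.1, 98.3]
tcp_rot: [-3.141, -0.061, -0.0]
force: [-0.3, -0.7, -0.9]
opening: 23.1
finger_force: 79.0
t 14.6 pos [480.  100.1  98.3] yaw 0.039 F [-0.3 -0.7 -0.9] open 23.1 | turn -0.0 shift [-7.  -1.1  0.3] len 7
top [([401.8, 181.2, 38.0], 0.66), ([383.7, 221.7, 33.5], 0.57)]
side [([400.0, 177.8, 32.8], 0.62), ([383.2, 216.1, 35.9], 0.44)]
wrist [([499.6, 81.1, 17.3], 0.65), ([438.9, 25.0, 33.9], 0.61), ([382.1, 218.8, 33.3], 0.6), ([468.7, 80.4, 17.5], 0.43)]
```

View pics/s4wrist.png

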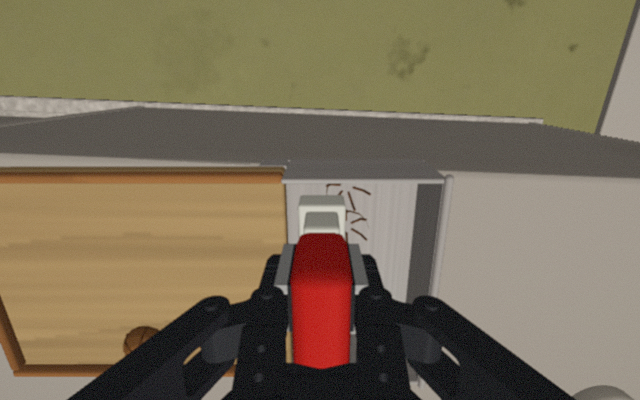

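The closed end of the board is clear on the right side, and the swept shells lie in the tray around (350,210). One left shell shows at (140,340). Now the second stroke, along the other rim.

```bash

python3 -m inch '0 0 0 -0.0225 0; 0 0 0 -0.0225 0; 0 -0.0079 -0.033 0 0; 0 -0.0079 -0.033 0 0; 0 -0.0079 -0.033 0 0; 0 -0.0079 -0.033 0 0; 0 -0.0079 -0.033 0 0; 0 -0.0079 -0.033 0 0'
python3 -m inch '0 0 0 0.02 0; 0 0 0 0 0; 0 0 0 0 0'
python3 - <<'E'
from h import *
plan([425,296,98],0.039)
c=capture("top")
print([(np.round(r["xyz"],1).tolist(),round(r["score"],2)) for r in mark_of(c,"shell_0")][:6])
E
```

```text
time_s: 15.57
position: [424.2, 297.9, 143.5]
tcp_rot: [3.141, 0.062, 0.001]
force: [0.4, 0.6, -1.3]
opening: 23.0
finger_force: 79.0
time_s: 15.82
position: [423.8, 296.2, 122.5]
tcp_rot: [3.14, 0.064, -0.004]
force: [-0.4, -0.1, -1.9]
opening: 22.8
finger_force: 78.9
t 15.82 pos [423.8 296.2 122.5] yaw 0.041 F [-0.4 -0.1 -1.9] open 22.8 | turn 0.002 shift [ 1.1  0.2 24.5] len 25
[([499.9, 83.6, 20.9], 0.5), ([465.1, 80.7, 19.7], 0.48)]
```

```bash

python3 -m inch '0 0.001 0 0.015 0; 0 0 0 0.0095 0; 0 0 0 0 0; 0 0 0.01 0 0; 0 0 0.01 0 0; 0 0 0.01 0 0; 0 0 0.01 0 0; 0 0 0.01 0 0'
python3 -m inch '0 0 0.01 0 0; 0 0 0.01 0 0; 0 0 0.01 0 0; 0 0 0.01 0 0; 0 0 0.01 0 0; 0 0 0.01 0 0; 0 0 0.01 0 0; 0 0 0.01 0 0'
python3 -m inch '0 0 0.01 0 0; 0 0 0.01 0 0; 0 0 0.01 0 0; 0 0 0.01 0 0; 0 0 0.01 0 0; 0 0 0.01 0 0; 0 0 0.006 0 0; 0 0 0 0 0'
python3 -m inch '0 0 0 -0.0225 0; 0 0 0 -0.0225 0; 0 0 0 -0.04 0; 0 0.03 0 0 0; 0 0.03 0 0 0; 0 0 0.04 0 0; 0 0 0.04 0 0'
python3 - <<'E'
from h import *
plan([446,-310,168],0.25)
for n in ["top","side","wrist"]:
    c=capture(n); save(c,"s5"+n)
    print(n,[(np.round(r["xyz"],1).tolist(),round(r["score"],2)) for r in mark_of(c,"shell_0")][:6])
    if n=="side": im=cv2.resize(c["frame"][160:260,220:360],None,fx=5,fy=5,interpolation=cv2.INTER_CUBIC); cv2.imwrite("pics/crop5.png",im[:,:,::-1])
E
```

```text
time_s: 16.58
position: [428.3, 244.7, 99.4]
tcp_rot: [3.14, 0.06, 0.002]
force: [0.6, 0.3, -1.5]
opening: 23.4
finger_force: 79.1
time_s: 17.25
position: [431.3, 164.7, 99.5]
tcp_rot: [3.14, 0.06, 0.002]
force: [0.0, 0.3, -1.8]
opening: 23.4
finger_force: 79.1
time_s: 17.92
position: [433.8, 98.2, 99.2]
tcp_rot: [3.14, 0.057, 0.001]
force: [0.6, 0.6, -0.7]
opening: 23.3
finger_force: 79.1
time_s: 18.5
position: [497.8, 25.0, 183.8]
tcp_rot: [-3.138, -0.072, -0.0]
force: [0.5, 0.7, -2.3]
opening: 23.1
finger_force: 79.3
t 18.5 pos [497.8  25.  183.8] yaw 0.046 F [ 0.5  0.7 -2.3] open 23.1 | turn -0.204 shift [-133.   311.8   15.8] len 339
top [([410.6, 72.7, 19.2], 0.46), ([398.1, 97.2, 18.1], 0.45), ([469.2, 83.2, 18.9], 0.43)]
side [([408.0, 69.5, 18.2], 0.59)]
wrist [([465.1, 84.3, 20.0], 0.73), ([438.5, 89.0, 19.6], 0.73), ([411.8, 67.6, 15.0], 0.72), ([402.0, 94.8, 20.2], 0.48), ([497.8, 82.6, 16.0], 0.44)]
```

View pics/crop5.png

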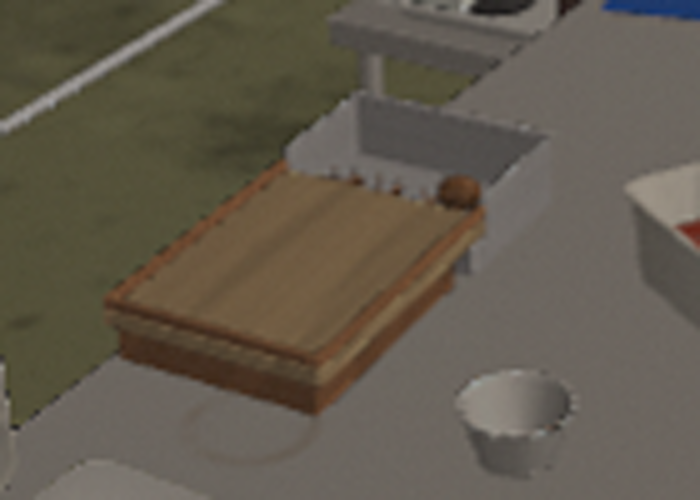

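All five shells show in the tray region (the wrist picture finds five at y 67–95, z 15–20). The side crop shows the board empty and shells in the tray at (340–460,185). Next I take the scraper to the mat.

```bash

python3 -m inch '0 0 0 0 -0.1; 0 0 0 0 -0.1; 0 -0.013 0.0315 0 0; 0 -0.013 0.0315 0 0; 0 -0.013 0.0315 0 0; 0 -0.013 0.0315 0 0; 0 -0.013 0.0315 0 0; 0 -0.013 0.0315 0 0'
python3 -m inch '0 -0.013 0.0315 0 0; 0 -0.013 0.0315 0 0; 0 -0.013 0.0315 0 0; 0 -0.013 0.0315 0 0; 0 0 0 0.03 0; 0 0 0 0 0; 0 0 0 0 0; 0 0 0 0 0'
python3 - <<'E'
from h import *
plan([448.5,-311.7,66],0.245)
w=capture("wrist"); save(w,"w6")
for n in ["wrist","top","side"]:
    c=w if n=="wrist" else capture(n)
    for q in ["scraper","mat"]: print(n,q,[(np.round(r["xyz"],1).tolist(),round(r["score"],2)) for r in mark_of(c,q)][:2])
    if n!="wrist": print([(np.round(r["xyz"],1).tolist(),round(r["score"],2)) for r in mark_of(c,"shell_0")][:6])
E
```

```text
time_s: 19.47
position: [465.8, -179.0, 184.3]
tcp_rot: [3.118, 0.38, 0.001]
force: [1.1, -0.6, -1.8]
opening: 23.0
finger_force: 79.7
time_s: 20.13
position: [446.4, -312.1, 154.7]
tcp_rot: [-3.118, -0.38, -0.002]
force: [0.2, 0.7, -1.3]
opening: 23.1
finger_force: 79.4
t 20.13 pos [ 446.4 -312.1  154.7] yaw 0.243 F [ 0.2  0.7 -1.3] open 23.1 | turn -0.002 shift [ 2.1  0.2 88.7] len 89
wrist scraper [([430.3, -317.5, 94.8], 0.93)]
wrist mat [([427.1, -317.9, 0.8], 0.64)]
top scraper [([428.8, -320.2, 96.8], 0.64)]
top mat [([424.6, -321.6, 93.3], 0.48)]
[([411.7, 73.7, 22.9], 0.61), ([502.2, 82.4, 20.5], 0.6), ([465.4, 80.9, 18.4], 0.46), ([434.0, 91.1, 18.5], 0.46), ([427.4, -318.8, 95.4], 0.36), ([398.8, 97.5, 20.1], 0.35)]
side scraper [([428.3, -317.6, 96.6], 0.93), ([437.0, 217.4, 0.2], 0.16)]
side mat [([429.8, -318.3, 0.0], 0.54)]
[([409.6, 68.3, 17.6], 0.43), ([442.0, 76.6, 2.4], 0.33)]
```

View pics/w6.png

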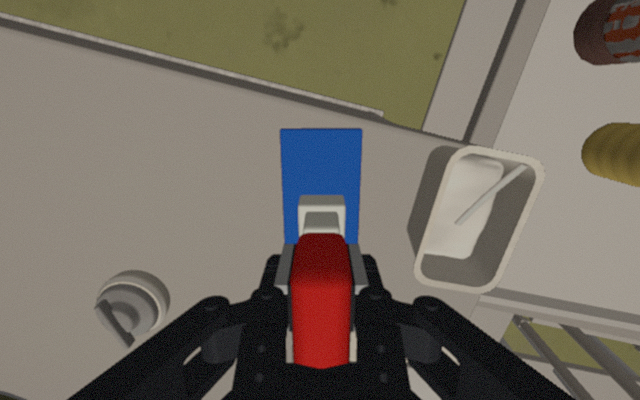

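The wrist picture shows the scraper lined up over the mat, with the mat's visible top at x 280–362 and the foot at (322,210). The nets see five shells in the tray. I'll lower until it touches.

```bash

python3 -m inch '0 0.002 -0.0005 0.03 0; 0 0 0 0.03 0; 0 0 0 0.015 0; 0 0 0 0.008 0; 0 0 0 0.003 0; 0 0 0 0 0; 0 0 0 0 0'
python3 -m inch '0 0 0 0.002 0; 0 0 0 0 0;0 0 0 0 0'
python3 -m inch '0 0 0 0.0015 0; 0 0 0 0 0;0 0 0 0 0'
```

```text
time_s: 21.27
position: [447.6, -313.5, 68.9]
tcp_rot: [3.118, 0.375, 0.002]
force: [-0.4, 1.5, -1.1]
opening: 23.0
finger_force: 79.6
time_s: 21.52
position: [447.2, -313.3, 66.5]
tcp_rot: [3.118, 0.375, 0.001]
force: [0.2, -0.4, -1.8]
opening: 23.1
finger_force: 79.6
time_s: 21.77
position: [446.8, -313.0, 64.4]
tcp_rot: [3.119, 0.375, -0.0]
force: [-0.3, 0.3, -2.0]
opening: 23.2
finger_force: 79.6
```

```bash

python3 -m inch '0 0.0017 -0.0008 0 0; 0 0 0 0.001 0; 0 0 0 0 0;0 0 0 0 0'
python3 -m inch '0 0 0 0.001 0; 0 0 0 0 0;0 0 0 0 0'
```

```text
time_s: 22.1
position: [448.8, -311.6, 63.9]
tcp_rot: [3.119, 0.375, 0.001]
force: [-0.9, 1.5, 2.1]
opening: 23.3
finger_force: 79.9
time_s: 22.35
position: [448.8, -311.7, 63.8]
tcp_rot: [3.119, 0.375, 0.0]
force: [-2.9, 2.9, 10.6]
opening: 23.4
finger_force: 81.2
```

```bash

python3 -m inch '0 0 0 -0.001 0; 0 0 0 0 0; 0.5 0 0 0 0; 0.5 0 0 0 0; 0.5 0 0 0 0; 0.5 0 0 0 0; 0.5 0 0 -0.01 0; 0.5 0 0 -0.03 0'
python3 -m inch '0.5 0 0 -0.035 0; 0.5 0 0 -0.035 0; 0.5 0 0 -0.035 0; 0.5 0 0 -0.02 0; 0.5 0 0 0 0; 0.5 0 0 0 0; 0.5 0 0 0 0'
python3 - <<'E'
from h import *
plan([448,-311,200],0.245)
for n in ["wrist","top","side"]:
    c=capture(n); save(c,"f"+n)
    for q in ["scraper","mat","tray_push","nut_board","shell_0","carton","steel_cup"]: print(n,q,[(np.round(r["xyz"],1).tolist(),round(r["score"],2)) for r in mark_of(c,q)][:6])
    if n=="wrist":
        hsv=cv2.cvtColor(c["frame"],cv2.COLOR_RGB2HSV)
        red=((hsv[...,0]<10)|(hsv[...,0]>170))&(hsv[...,1]>120); blue=(abs(hsv[...,0].astype(int)-112)<15)&(hsv[...,1]>120)
        for k,m,z in [("red",red,84),("blue",blue,4)]:
            cs,_=cv2.findContours(m.astype(np.uint8),0,1); q=max(cs,key=cv2.contourArea)[:,0]
            print(k,cv2.minAreaRect(np.array([onz(c,u,v,z)[:2] for u,v in q],np.float32)))
E
```

```text
time_s: 23.02
position: [445.4, -310.0, 100.1]
tcp_rot: [-3.113, -0.374, 0.009]
force: [-0.6, -0.1, -1.1]
opening: 42.6
finger_force: 0.0
time_s: 23.6
position: [447.8, -311.6, 227.7]
tcp_rot: [-3.119, -0.375, 0.001]
force: [-0.3, -0.1, -0.3]
opening: 42.9
finger_force: 0.0
t 23.6 pos [ 447.8 -311.6  227.7] yaw 0.239 F [-0.3 -0.1 -0.3] open 42.9 | turn -0.006 shift [ 0.4 -0.5 27.7] len 28
wrist scraper [([429.9, -318.2, 2.8], 0.77)]
wrist mat [([427.8, -316.8, 2.4], 0.75)]
wrist tray_push []
wrist nut_board []
wrist shell_0 []
wrist carton []
wrist steel_cup []
red ((614.0029907226562, -487.316650390625), (42.854026794433594, 65.08966827392578), 13.812666893005371)
blue ((431.7727966308594, -315.7469787597656), (126.49082946777344, 68.19107818603516), 13.9769868850708)
top scraper [([431.3, -316.1, 5.9], 0.7)]
top mat [([428.1, -315.9, -0.4], 0.83)]
top tray_push [([439.9, 33.0, 38.5], 0.62), ([488.3, 466.9, -1.8], 0.25)]
top nut_board [([435.2, 220.7, 0.1], 0.71), ([429.7, -318.2, -2.8], 0.46)]
top shell_0 [([432.9, 91.1, 14.9], 0.6), ([414.0, 73.1, 19.9], 0.44), ([468.1, 83.3, 18.2], 0.42), ([397.2, 95.8, 22.1], 0.39), ([502.0, 80.8, 18.0], 0.36)]
top carton [([489.9, 465.7, 0.7], 0.58), ([432.6, 91.5, 15.9], 0.56), ([400.9, 98.6, 19.2], 0.23)]
top steel_cup [([240.6, 292.2, 0.9], 0.95), ([433.2, 92.1, 19.4], 0.34)]
side scraper [([432.2, -314.3, 7.4], 0.6)]
side mat [([429.0, -315.3, -0.5], 0.65)]
side tray_push [([445.6, 31.1, 35.0], 0.59)]
side nut_board [([434.9, 217.0, -3.2], 0.56)]
side shell_0 [([410.7, 66.3, 20.5], 0.4)]
side carton [([490.7, 469.3, -1.2], 0.91)]
side steel_cup [([241.6, 291.9, -2.1], 0.8)]
```

View pics/fwrist.png

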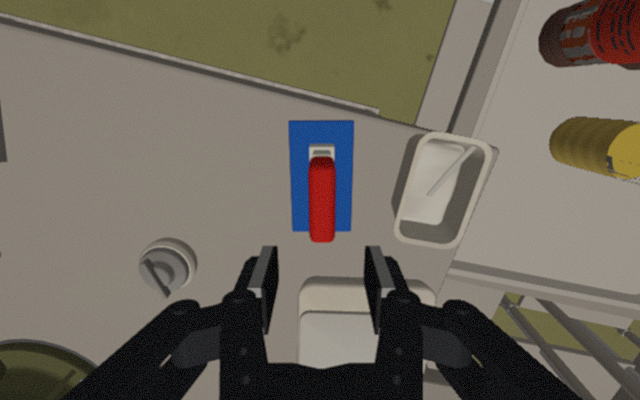

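View pics/ftop.png

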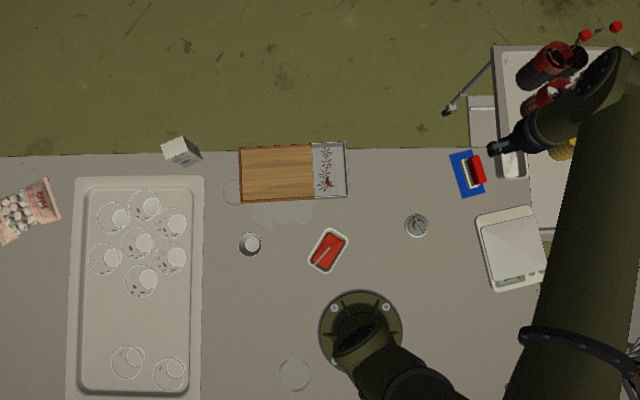

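The scraper stands upright in the middle of the mat (wrist picture, handle at (321,198)). The board is empty, and the tray is closed up against it with five shells inside (top picture, about (328,172)). The carton and cup haven't moved, so I'm handing in.

```bash
python3 -c "
from rig import *
print(close_job())"
```

```text
the job is handed in; nothing more can be done
None
```

I handed the job in at about 24 s: the tray is home, all five shells are in it, and the scraper stands released and upright on the middle of its mat; the carton and cup are unmoved.

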